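# Tip the rinsed plant pots over to drain

## Task

Two empty pots and one pot of maize seedlings stand in a row on the draining rack. Push both empty pots over, without lifting them, so that each comes to lie in the black saddles in front of it with its open mouth pointing away from the robot. Leave the planted pot standing where it is, and do not disturb the other things on the table.

Things in the scene. Friction and masses are not known exactly. Their poses are not given: they have to be found in the camera images.
- rack: bright metal draining rack fixed to the table; place and yaw vary. Origin: on the table, under the middle standing place; x points away from the robot, towards the saddles, y along the row. Plate 10 mm thick, x -70 to 260, y -230 to 230 mm. Pots stand on it within 6 mm of x = 0, y = -150, 0 and 150 mm. A rod, 4 mm high, at x = 66 mm stops their feet from sliding
- rack_bay0 (a point): middle of the pair of black V-shaped saddles in front of the standing place at y = -150 mm: rack x = 140, y = -150 mm, 70 mm above the table, where the axis of a lying pot comes to be. Saddles at x = 105 and 175 mm, 55 mm high, 110 mm wide
- rack_bay1 (a point): middle of the pair of black V-shaped saddles in front of the standing place at y = 0 mm: rack x = 140, y = 0 mm, 70 mm above the table, where the axis of a lying pot comes to be. Saddles at x = 105 and 175 mm, 55 mm high, 110 mm wide
- rack_bay2 (a point): middle of the pair of black V-shaped saddles in front of the standing place at y = 150 mm: rack x = 140, y = 150 mm, 70 mm above the table, where the axis of a lying pot comes to be. Saddles at x = 105 and 175 mm, 55 mm high, 110 mm wide
- pot_a: empty dark grey pot, open at the top, loose, 0.3 to 0.6 kg, 160 mm high: tube 90 mm across, wall 4 mm, flanges 110 mm across and 6 mm thick at foot and mouth. Starts upright in one of three standing places. Origin: centre of its underside; z points from foot to mouth. Pushed near its mouth it pivots on its foot and falls by itself past about 41 degrees (mouth moved about 120 mm)
- pot_a_mouth (a point): centre of pot_a's open mouth, 160 mm above its underside
- pot_b: same as pot_a, in another standing place
- pot_b_mouth (a point): centre of pot_b's open mouth, 160 mm above its underside
- planted_pot: grey pot of the same outer shape and size, but closed by a lid with young green maize plants that rise about 95 mm over it; about 1 kg, loose. Stands upright in the remaining standing place. Origin: centre of its underside
- beaker: clear open beaker, 66 mm across, 85 mm high, loose, a bystander on the table on the robot's side of the rack. Origin: centre of its underside
- jar: squat closed jar, 52 mm across, 60 mm high, loose, a bystander on the table on the robot's side of the rack. Origin: centre of its underside
- stopper: tapered cork stopper, 32 mm across, 30 mm high, loose, a bystander on the table on the robot's side of the rack. Origin: centre of its underside
- bottle: closed white bottle, 60 mm across, 160 mm high, loose, a bystander on the table beside the rack. Origin: centre of its underside
- collar: flat grey pipe collar lying on the table, 80 mm across, 20 mm high, loose, a bystander on the table beside the rack. Origin: centre of its underside
- brush: brush lying on the table, about 200 mm long, loose, a bystander on the table beside the rack. Origin: on its long axis, at the underside
- dish: small white dish, 90 mm across, 30 mm high, loose, a bystander on the table beside the rack. Origin: centre of its underside
There are look-alikes about, which are no part of the job. Leave any green look-alike of the pot_b alone. Leave any yellow look-alike of the pot_a alone.

How it is judged:
At the end, for the whole second after the job is handed in: each empty pot lies at rest in saddles of any bay: axis within 0.15 rad of rack x, foot and mouth centres 60-80 mm above the table and within 15 mm of the bay's centre line, mouth 180-255 mm along rack x; planted pot upright within 0.05 rad, within 15 mm of its start (angle between the z axis of each of pot_a, pot_b and the x axis of rack, either way round below 0.15 rad and x of pot_a_mouth in the frame of rack between 0.18 and 0.255 m and height (world z) of pot_a between 0.06 and 0.08 m and height (world z) of pot_a_mouth between 0.06 and 0.08 m and ((y of pot_a in the frame of rack between -0.165 and -0.135 m and y of pot_a_mouth in the frame of rack between -0.165 and -0.135 m) or (y of pot_a in the frame of rack between -0.015 and 0.015 m and y of pot_a_mouth in the frame of rack between -0.015 and 0.015 m) or (y of pot_a in the frame of rack between 0.135 and 0.165 m and y of pot_a_mouth in the frame of rack between 0.135 and 0.165 m)) and linear speed of each of pot_a, pot_b below 0.02 m/s and angular speed of each of pot_a, pot_b below 0.2 rad/s and x of pot_b_mouth in the frame of rack between 0.18 and 0.255 m and height (world z) of pot_b between 0.06 and 0.08 m and height (world z) of pot_b_mouth between 0.06 and 0.08 m and ((y of pot_b in the frame of rack between -0.165 and -0.135 m and y of pot_b_mouth in the frame of rack between -0.165 and -0.135 m) or (y of pot_b in the frame of rack between -0.015 and 0.015 m and y of pot_b_mouth in the frame of rack between -0.015 and 0.015 m) or (y of pot_b in the frame of rack between 0.135 and 0.165 m and y of pot_b_mouth in the frame of rack between 0.135 and 0.165 m)) and angle between planted_pot's own z axis and vertical below 0.05 rad and distance of planted_pot from where it was at the start of the episode below 0.015 m); the robot touches nothing.
It fails at once if pot_a is lifted (about 35 mm or more off the rack) instead of tipped (height (world z) of pot_a above 0.105 m or height (world z) of pot_a_mouth above 0.215 m).
It fails at once if pot_b is lifted (about 35 mm or more off the rack) instead of tipped (height (world z) of pot_b above 0.105 m or height (world z) of pot_b_mouth above 0.215 m).
It fails at once if the planted pot is shifted more than 20 mm, tilted or lifted (distance of planted_pot from where it was at the start of the episode above 0.02 m or angle between planted_pot's own z axis and vertical above 0.15 rad).
It fails at once if a bystander is moved more than 30 mm (distance of any of beaker, jar, stopper, bottle, collar, brush, dish from where it was at the start of the episode above 0.03 m).
It also fails if it takes over 51 s, if anything falls off the work surface, if the arm or the gripper's body presses on something with over 40 N, if the wrist force passes 120 N, or if a joint passes its speed limit or range.

## Robot

A 6-joint arm with a two-finger parallel gripper is mounted at the origin on the work surface. World frame = base frame: x ahead of the robot, y to its left, z up, the work surface at z = 0. Lengths are in m, angles in rad, forces in N, time in s.
With the tool pointing down it reaches from about 0.325 to 0.775 m from the base axis. Payload 5.5 kg.
Tool frame: the origin (TCP) lies between the finger pads; the fingertips stand 8 mm ahead of it and the grasp point (between the pads) lies 11 mm behind it (tcp_to_tips is the distance from the TCP to the fingertips, in m); z points along the fingers, y is the line along which they close (so a half turn about z gives the same grasp; the last joint's range is limited). The gripper opens to 88 mm and grips with 3 to 60 N. Pads are 20 mm wide; open, the fingers measure 115 mm over their backs; the gripper's body (75 mm by 178 mm) begins 61 mm behind the grasp point.
Start: joints at [-1.159, 0.091, 1.231, -0, 1.82, -0.057], TCP at [0.271, -0.535, 0.201] pointing down, gripper open.
Joint ranges: [-2.87, 2.87], [-0.86, 2.18], [0.17, 2.46], [-1.51, 4.65], [0.06, 2.69], [-2.65, 2.65]. Speed limits (rad/s): [2.57, 2.57, 3.01, 3.14, 3.14, 3.14].

## Interface

Orientations are given as a unit quaternion [w, x, y, z].
In Python, from bench import * gives the robot as it stands. Calls block until the motion is done:
- move_to(position, orientation): joint-space move of the TCP to a pose.
- move_l(position, speed=0.15, orientation=None): straight line of the TCP; orientation=None keeps the orientation; speed is the mean speed in m/s.
- movej(angles): joint-space move.
- gripper_open() and close(): open the fingers fully, or close them until they stop; the grip force is fixed at half the most.
- hold(seconds).
- inverse_kinematics(position, orientation): joint angles nearest the present ones, or None.
- state(): the state.
- get_image(name): name is "side" or "top" or "wrist"; returns a dict with "frame" (400x640x3 uint8, blue, green, red), "depth" (400x640 float32, m along the optical axis (not along the pixel's ray), 0 where there is no reading), "camera_matrix" (3x3 intrinsics, pixels), "view" (4x4, takes a point from world to camera coordinates). Camera axes: x right, y up, looking along -z (the intrinsics and any distortion apply to the point x, -y, -z); pixel columns grow to the right and rows downward; lengths in m; the calibration is good to about 2 mm. A picture is of the moment at which its call begins.
A pose or a line that the arm cannot do raises IKError and nothing moves.
- job_done(): hands the job in; it is judged then, once.
The state is a dict: "time": time; "joint_pos": joint angles; "dq": joint speeds; "joint_torque": joint torques, N m; "ee_pos": TCP position; "ee_rot": TCP orientation; "ft_force": force on the tool from outside, world axes, zero at the start; "moment": the same for the moment, N m; "finger_gap": finger opening in m; "finger_force": force on a finger pad.
Only numpy, scipy, OpenCV 4.12 (cv2) and the standard library are available. Lean on these libraries where they do the work, as an engineer would, in place of code of your own. Each camera call takes 0.05 s, during which the arm holds its last target. There are 200 camera calls.

## Working session

There is one attempt and no reset: what is moved stays moved. The work goes in short steps, each a Python script; the robot and the scene stay as the last script left them, time stands still between calls to the robot, and variables do not carry over. Pictures are saved under pics/ and viewed, at most 10 in all, crops included, and the job is handed in when it is done.

```bash
mkdir -p pics; ls; python3 - <<'E'
from bench import *
import cv2, numpy as np
for n in ("top","side"):
    d=get_image(n); cv2.imwrite(f"pics/{n}0.png",d["frame"]); np.savez(f"{n}0.npz",**d)
    print(n,d["camera_matrix"].round(1).tolist(),d["view"].round(3).tolist(),(d["depth"]>0).mean())
E
```

```text
pics
top [[495.6, 0.0, 319.4], [0.0, 495.6, 194.3], [0.0, 0.0, 1.0]] [[0.026, -1.0, 0.015, 0.003], [0.994, 0.028, 0.101, -0.505], [-0.102, 0.012, 0.995, -1.169], [0.0, 0.0, 0.0, 1.0]] 0.9961796875
side [[459.2, 0.0, 318.3], [0.0, 459.2, 192.6], [0.0, 0.0, 1.0]] [[-0.886, -0.463, 0.02, 0.454], [0.261, -0.463, 0.847, -0.211], [-0.383, 0.755, 0.531, -1.018], [0.0, 0.0, 0.0, 1.0]] 0.99596484375
```

View pics/top0.png

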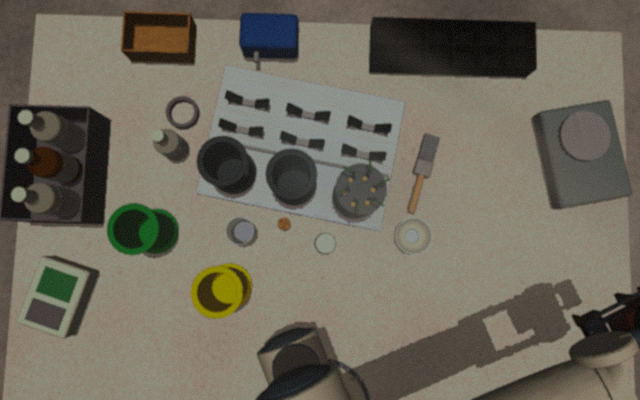

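View pics/side0.png

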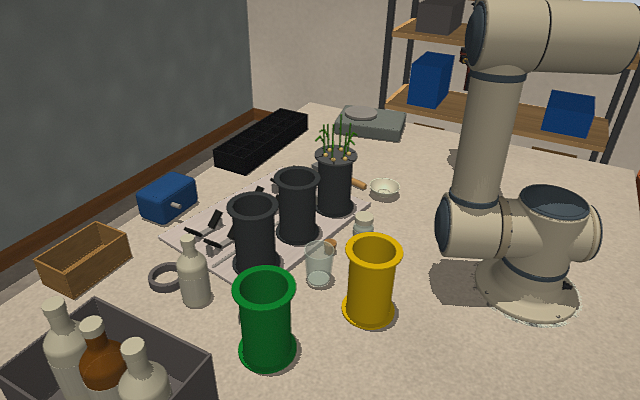

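Top view: empty dark pots are at about (225,163) and (291,177). The planted pot is at (359,190). The plate corners are near (224,67), (404,101), (380,230) and (197,194), with saddles at the top. The beaker (242,232), cork (284,224) and jar (325,243) are behind the rack, and the yellow and green look-alikes are at lower left. The side view agrees. Next I measure from the depth data.

```bash
cat > h.py <<'E'
import numpy as np, cv2
def cloud(d):
    K,V,D=d["camera_matrix"],d["view"],d["depth"]
    v,u=np.mgrid[:400,:640]
    p=np.stack([(u-K[0,2])/K[0,0]*D,-(v-K[1,2])/K[1,1]*D,-D],-1)
    return (p-V[:3,3])@V[:3,:3]
def ray(d,uv,z):
    K,V=d["camera_matrix"],d["view"]; uv=np.atleast_2d(uv).astype(float)
    r=np.c_[(uv[:,0]-K[0,2])/K[0,0],-(uv[:,1]-K[1,2])/K[1,1],-np.ones(len(uv))]@V[:3,:3]
    c=-V[:3,3]@V[:3,:3]; return c+r*((z-c[2])/r[:,2])[:,None]
E
python3 - <<'E'
from h import *
d=dict(np.load("top0.npz")); P=cloud(d); z=P[...,2]; ok=d["depth"]>0
roi=np.zeros((400,640),bool); roi[50:260,185:415]=1
print("table z",np.median(z[300:330,420:480]))
# pot rims
m=((z>.158)&(z<.178)&ok).astype(np.uint8); m[:, :190]=0; m[:,410:]=0; m[:120]=0;m[240:]=0
n,L,S,C=cv2.connectedComponentsWithStats(m)
for i in range(1,n):
    if S[i,4]>60:
        pts=P[L==i][:, :2].astype(np.float32)
        c,r=cv2.minEnclosingCircle(pts); print("rim",S[i,4],C[i].round(),np.round(c,4),round(r,4),np.median(z[L==i]).round(3))
# saddles
m=((z>.035)&(z<.065)&ok&roi).astype(np.uint8); m[145:]=0
n,L,S,C=cv2.connectedComponentsWithStats(m)
for i in range(1,n):
    if S[i,4]>15:
        q=P[L==i]; c,wh,a=cv2.minAreaRect(q[:,:2].astype(np.float32)); print("sad",S[i,4],C[i].round(),np.round(c,3),np.round(wh,3),q[:,2].max().round(3))
# plate
g=cv2.cvtColor(d["frame"],cv2.COLOR_BGR2HSV)
for p in [(300,90),(215,200),(300,60),(420,120)]: print(p,d["frame"][p[1],p[0]],g[p[1],p[0]],P[p[1],p[0]].round(3))
m=((z>.006)&(z<.016)&ok&roi).astype(np.uint8); m=cv2.morphologyEx(m,cv2.MORPH_OPEN,np.ones((3,3)))
n,L,S,C=cv2.connectedComponentsWithStats(m); i=1+S[1:,4].argmax()
q=P[(L==i)][:,:2].astype(np.float32); c,wh,a=cv2.minAreaRect(q); print("plate",S[i,4],np.round(c,4),np.round(wh,4),a)
print(cv2.boxPoints((c,wh,a)).round(4).tolist())
# heights behind
for nm,(a,b,c2,e) in dict(beaker=(225,260,215,248),yel=(185,260,255,325),plant=(330,395,155,220)).items(): print(nm,np.percentile(z[c2:e,a:b],99).round(3))
E
```

```text
table z -0.00014326308767822398
rim 962 [222. 161.] [0.5556 0.2269] 0.055 0.169
rim 946 [291. 173.] [0.5325 0.0795] 0.055 0.169
rim 1817 [361. 189.] [ 0.5044 -0.0698] 0.0552 0.17
sad 43 [189.  55.] [0.836 0.341] [0.012 0.023] 0.064
sad 297 [268.  53.] [0.836 0.147] [0.031 0.134] 0.065
sad 316 [391.  63.] [ 0.841 -0.154] [0.108 0.046] 0.063
sad 98 [230.  96.] [0.735 0.236] [0.026 0.021] 0.057
sad 85 [264. 103.] [0.721 0.157] [0.026 0.02 ] 0.057
sad 96 [291. 108.] [0.709 0.09 ] [0.026 0.021] 0.058
sad 91 [325. 115.] [0.695 0.01 ] [0.027 0.021] 0.058
sad 87 [352. 121.] [ 0.683 -0.058] [0.026 0.02 ] 0.057
sad 98 [224. 124.] [0.666 0.249] [0.027 0.022] 0.057
sad 101 [385. 128.] [ 0.668 -0.137] [0.027 0.021] 0.057
sad 82 [258. 131.] [0.652 0.169] [0.025 0.02 ] 0.055
sad 100 [285. 136.] [0.64  0.101] [0.027 0.02 ] 0.056
sad 55 [319. 141.] [0.629 0.021] [0.026 0.013] 0.056
(300, 90) [139 145 140] [ 55  11 145] [0.768 0.071 0.005]
(215, 200) [123 142 145] [ 26  39 145] [ 0.486  0.272 -0.002]
(300, 60) [126 141 139] [ 34  27 141] [ 0.848  0.074 -0.003]
(420, 120) [112 127 142] [ 15  54 142] [ 0.7   -0.231  0.004]
plate 12359 [0.6232 0.0631] [0.4598 0.3303] 79.97535705566406
[[0.4205999970436096, -0.13449999690055847], [0.7458999752998352, -0.19200000166893005], [0.8259000182151794, 0.26080000400543213], [0.5005999803543091, 0.3183000087738037]]
beaker 0.089
yel 0.163
plant 0.251
```

```bash
cat > r.py <<'E'
from bench import *
from h import *
from scipy.spatial.transform import Rotation as R
a=np.deg2rad(-10.02); O=np.array([.5296,.0796]); u=np.array([np.cos(a),np.sin(a),0]); w=np.array([-u[1],u[0],0])
def W(x,y,z): return (np.r_[O,0]+u*x+w*y+[0,0,z]).tolist()
def Q(s):
    y=s*u; zz=np.array([0,0,-1.]); q=R.from_matrix(np.c_[np.cross(y,zz),y,zz]).as_quat(); return np.roll(q,1).tolist()
E
python3 - <<'E'
from r import *
s=state(); print(s["time"])
c=[(sg,inverse_kinematics(W(-.095,.15,.33),Q(sg))) for sg in(1,-1)]
print(c)
sg=min((k for k in c if k[1] is not None),key=lambda k:abs(k[1][5]))[0]; print(sg)
for y in(.15,0.):
    for x,z in((-.095,.157),(.08,.165)): print(y,x,inverse_kinematics(W(x,y,z),Q(sg)))
close(); p=list(s["ee_pos"]); p[2]=.33; move_l(p,.25)
move_to(W(-.095,.15,.33),Q(sg)); move_l(W(-.095,.15,.157),.2)
s=state(); print(s["time"],s["ee_pos"],W(-.095,.15,.157))
for x in(0.,.04,.08):
    move_l(W(x,.15,.157+.004*(x>0)),.08); s=state(); print(s["time"],x,np.round(s["ft_force"],1))
hold(.6); move_l(W(.05,.15,.33),.25)
d=get_image("side"); cv2.imwrite("pics/side1.png",d["frame"]); print(state()["time"],np.round(state()["ft_force"],1))
E
```

```text
0.1
[(1, array([ 4.20389681e-01, -5.02663861e-02,  1.14113535e+00, -4.44089210e-16,
        2.05072369e+00,  5.95271672e-01])), (-1, array([ 4.20389681e-01, -5.02663861e-02,  1.14113535e+00, -4.44089210e-16,
        2.05072369e+00, -2.54632098e+00]))]
1
0.15 -0.095 [ 4.20389681e-01 -1.22199408e-01  1.51904875e+00 -4.44089210e-16
  1.74474331e+00  5.95271672e-01]
0.15 0.08 [ 2.73629610e-01  2.77494386e-01  1.08498929e+00 -4.44089210e-16
  1.77910898e+00  4.48511601e-01]
0.0 -0.095 [ 1.40766077e-01 -3.31623839e-01  1.69755450e+00 -4.44089210e-16
  1.77566200e+00  3.15648068e-01]
0.0 0.08 [ 5.19515080e-02  1.18901822e-01  1.26409427e+00 -4.44089210e-16
  1.75859656e+00  2.26833499e-01]
5.95 [0.46279781 0.24401473 0.15865193] [0.46214781703063457, 0.2438412950894727, 0.157]
7.2833 0.0 [ 0.1 -0.7  0.1]
7.9333 0.04 [-0.2 -0.7 -1. ]
8.5833 0.08 [0.5 1.8 0.2]
10.0667 [ 0.7 -1.  -0.4]
```

View pics/side1.png

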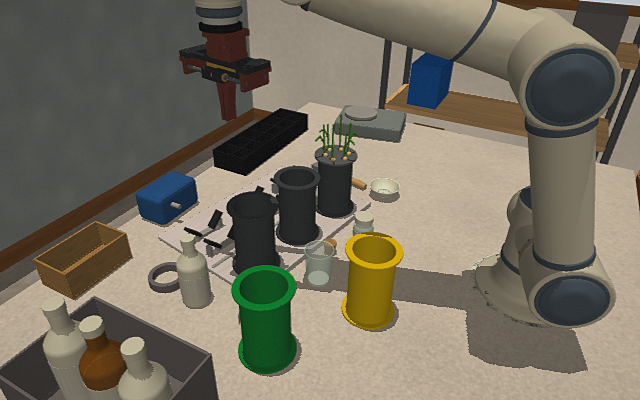

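The side picture shows the outer pot still upright at about (253,235), so the push didn't tip it. I'll measure its pose again and take pictures during the next push.

```bash
python3 - <<'E'
from r import *
move_l(W(-.095,.15,.33),.25)
d=get_image("top"); cv2.imwrite("pics/top1.png",d["frame"]); P=cloud(d); z=P[...,2]
d0=dict(np.load("top0.npz")); 
m=((z>.158)&(z<.19)).astype(np.uint8); m[:, :190]=0; m[:,410:]=0; m[:120]=0;m[240:]=0
n,L,S,C=cv2.connectedComponentsWithStats(m)
for i in range(1,n):
    if S[i,4]>60: print(C[i].round(),cv2.minEnclosingCircle(P[L==i][:,:2].astype(np.float32)),z[L==i].max())
move_l(W(-.095,.15,.152),.25); s=state(); print(s["finger_gap"],s["ee_pos"])
fs=[]
for x in(-.04,.0,.03):
    move_l(W(x,.15,.152),.1); d=get_image("side"); fs.append(d["frame"][60:320,160:420]); s=state(); print(x,s["time"],np.round(s["ft_force"],1),np.round(s["ee_pos"],3),np.round(W(x,.15,.152),3))
cv2.imwrite("pics/push.png",np.hstack(fs))
E
```

```text
[226. 162.] ((0.5559515953063965, 0.2268924117088318), 0.055392105132341385) 0.175995105696211
[291. 173.] ((0.5324115753173828, 0.07952969521284103), 0.05508872866630554) 0.17617243833836452
[361. 189.] ((0.5042914748191833, -0.06958864629268646), 0.05525859445333481) 0.18883158729034796
0.00020500831938105227 [0.46311167 0.243926   0.1535244 ]
-0.04 12.4583 [-0.4 -0.   0.3] [0.516 0.234 0.152] [0.516 0.234 0.152]
0.0 13.0583 [0.4 0.8 0.4] [0.555 0.227 0.152] [0.556 0.227 0.152]
0.03 13.5583 [-0.3  0.3 -0.2] [0.585 0.222 0.152] [0.585 0.222 0.152]
```

View pics/push.png

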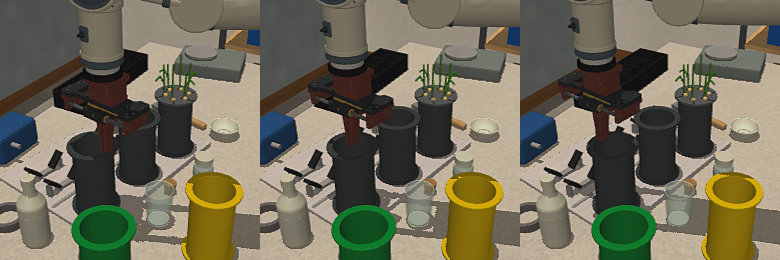

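```bash
python3 - <<'E'
from r import *
import bench
print({k:v for k,v in vars(bench).items() if isinstance(v,(int,float))}, state().keys())
d=get_image("side"); f=d["frame"]; cv2.imwrite("pics/z.png",cv2.resize(f[90:290,160:360],(600,600),interpolation=cv2.INTER_CUBIC))
np.savez("z.npz",**d)
P=cloud(d); hsv=cv2.cvtColor(f,cv2.COLOR_BGR2HSV)
red=(f[...,2].astype(int)-f[...,0]>25)&(f[...,2].astype(int)-f[...,1]>25); red[:, :160]=0; red[:,330:]=0; red[:90]=0;red[230:]=0
q=P[red]; q=q[q[:,2]<.3]; print(len(q),q[:,2].min(),q[np.argsort(q[:,2])[:8]].round(3), [W(0.03,.15,0)])
E
```

```text
{'tcp_to_tips': 0.008} dict_keys(['time', 'joint_pos', 'dq', 'joint_torque', 'ee_pos', 'ee_rot', 'ft_force', 'moment', 'finger_force', 'finger_gap'])
1040 -0.7510253673322154 [[ 2.034 -1.926 -0.751]
 [ 2.088 -1.086 -0.751]
 [ 2.066 -1.93  -0.751]
 [ 2.04  -1.92  -0.75 ]
 [ 2.081 -0.994 -0.75 ]
 [ 2.049 -1.933 -0.748]
 [ 2.076 -1.083 -0.746]
 [ 2.082 -1.015 -0.745]] [[0.5852412018264737, 0.22209230385991244, 0.0]]
```

View pics/z.png

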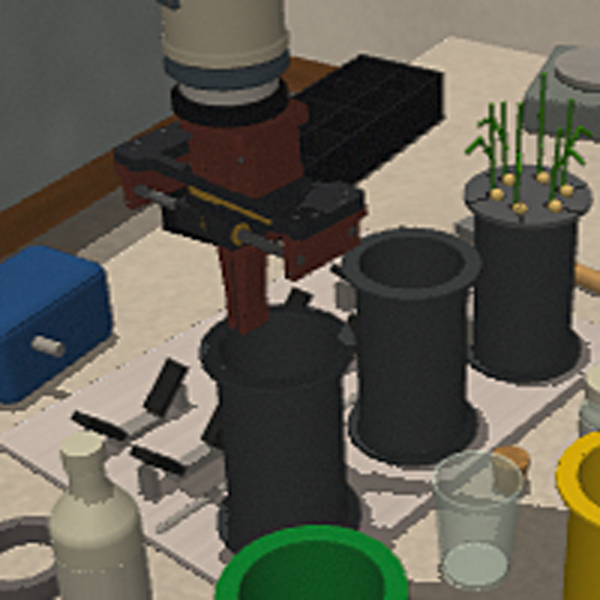

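```bash
python3 - <<'E'
from r import *
d=dict(np.load("z.npz")); P=cloud(d); f=d["frame"]
for v in range(176,214,2): print(v,*[(P[v,u].round(3).tolist(),f[v,u].tolist()) for u in (240,)])
print(P[185:200:4,238:250:3].round(3).tolist())
# rim of the pot: rack coords of rim-ish dark points
T=(P[...,:2]-O); x=T@u[:2]; y=T@w[:2]; z=P[...,2]
m=(abs(y-.15)<.01)&(x>-.09)&(x<.2)&(z>.02)&(z<.3)
i=np.argsort(x[m]); print(np.c_[x[m],z[m]][i][::12].round(3).tolist())
print(-d["view"][:3,3]@d["view"][:3,:3])
E
```

```text
176 ([0.575, 0.234, 0.239], [29, 35, 64])
178 ([0.576, 0.233, 0.234], [28, 31, 63])
180 ([0.067, 0.882, 0.71], [28, 35, 65])
182 ([0.574, 0.236, 0.226], [29, 34, 64])
184 ([0.576, 0.235, 0.22], [29, 37, 67])
186 ([0.576, 0.235, 0.215], [27, 33, 63])
188 ([0.579, 0.232, 0.208], [31, 36, 66])
190 ([0.578, 0.234, 0.205], [26, 33, 65])
192 ([0.579, 0.232, 0.198], [22, 30, 63])
194 ([0.581, 0.231, 0.192], [30, 36, 66])
196 ([0.58, 0.233, 0.189], [27, 34, 66])
198 ([0.581, 0.232, 0.183], [25, 33, 64])
200 ([0.582, 0.232, 0.177], [27, 34, 72])
202 ([0.596, 0.215, 0.158], [38, 38, 35])
204 ([0.593, 0.219, 0.156], [35, 36, 34])
206 ([0.594, 0.218, 0.15], [37, 38, 36])
208 ([0.595, 0.217, 0.144], [36, 37, 35])
210 ([0.594, 0.218, 0.14], [34, 33, 34])
212 ([0.596, 0.217, 0.133], [36, 37, 38])
[[[0.585, 0.231, 0.213], [0.575, 0.233, 0.217], [0.574, 0.224, 0.213], [0.571, 0.218, 0.21]], [[0.586, 0.23, 0.203], [0.576, 0.233, 0.207], [0.575, 0.224, 0.202], [0.573, 0.217, 0.199]], [[0.587, 0.229, 0.192], [0.576, 0.234, 0.198], [0.573, 0.227, 0.195], [0.573, 0.217, 0.189]], [[0.584, 0.234, 0.185], [0
[... 1050 characters left out ...]
17, 0.225], [0.017, 0.249], [0.017, 0.195], [0.018, 0.246], [0.018, 0.183], [0.019, 0.192], [0.019, 0.201], [0.019, 0.196], [0.02, 0.198], [0.02, 0.2], [0.021, 0.242], [0.023, 0.198], [0.024, 0.192], [0.025, 0.235], [0.028, 0.196], [0.03, 0.217], [0.031, 0.192], [0.033, 0.191], [0.035, 0.216], [0.037, 0.158], [0.038, 0.129], [0.038, 0.15], [0.039, 0.138], [0.039, 0.149], [0.039, 0.15], [0.04, 0.14], [0.04, 0.142], [0.041, 0.144], [0.042, 0.138], [0.05, 0.172], [0.086, 0.299], [0.088, 0.298], [0.089, 0.3], [0.096, 0.023], [0.099, 0.274], [0.1, 0.264], [0.101, 0.257], [0.102, 0.265], [0.103, 0.021], [0.107, 0.299], [0.112, 0.3], [0.168, 0.021], [0.181, 0.02]]
[0.06654213 0.88197486 0.71048216]
```

The depth shows the real fingertips at z≈0.175, while 0.144 is reported. That is 31 mm high, so the finger passed over the rim and the pot was not touched. The x and y values agree. I'll go back, descend about 30 mm further, check the tip height in the depth image, and then push.

```bash
cat >> r.py <<'E'
def tip(xr,yr):
    d=get_image("side"); P=cloud(d); T=P[...,:2]-O; x=T@u[:2]-xr; y=T@w[:2]-yr; z=P[...,2]
    m=(abs(x)<.022)&(abs(y)<.018)&(z>.06)&(z<.24)
    return np.percentile(z[m],[1,5,50]).round(3) if m.sum()>20 else None, int(m.sum())
def push(y,zc):
    for x in(-.04,0.,.04,.08):
        move_l(W(x,y,zc+.1*max(0,min(x,.04)+.04)*1.5),.1); s=state(); print(round(s["time"],2),x,np.round(s["ft_force"],1))
E
python3 - <<'E'
from r import *
move_l(W(.03,.15,.24),.25); move_l(W(-.1,.15,.24),.25); move_l(W(-.1,.15,.122),.2)
t=tip(-.1,.15); print(t, state()["time"])
if t[0] is not None and .13<t[0][1]<.16:
    push(.15,.122); d=get_image("side"); cv2.imwrite("pics/side2.png",d["frame"][60:360,100:500])
E
```

```text
(array([0.148, 0.152, 0.183]), 395) 15.5667
16.32 -0.04 [-0.5  0.  -0.8]
16.88 0.0 [-1.7  0.1  2. ]
17.43 0.04 [0.8 0.6 0.6]
17.98 0.08 [-0.2 -0.1 -0.9]
```

View pics/side2.png

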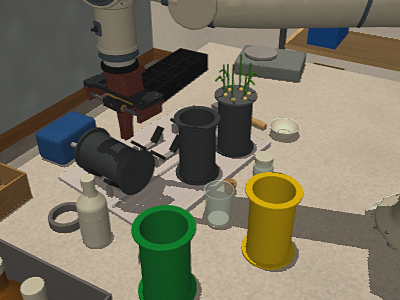

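The outer pot now lies in its saddles at about (115,160), with its mouth pointing away. Next is the middle pot, pushed the same way.

```bash
python3 - <<'E'
from r import *
move_l(W(.08,.15,.25),.25); move_l(W(-.1,0,.25),.25); move_l(W(-.1,0,.122),.2)
t=tip(-.1,0.); print(t, state()["time"])
if t[0] is not None and .125<t[0][1]<.165:
    push(0.,.122); hold(.5); move_l(W(.06,0,.27),.25); move_l(W(-.12,-.02,.30),.25)
    s=state(); move_to([.27,-.535,.30],Q(1))
d=get_image("top"); np.savez("top2.npz",**d); f=d["frame"]; cv2.imwrite("pics/end.png",np.vstack([f[20:290,150:470],get_image("side")["frame"][100:370,80:400]])); print(state()["time"])
P=cloud(d); T=P[...,:2]-O; x=T@u[:2]; y=T@w[:2]; z=P[...,2]
for yc in(.15,0.):   # lying pot: crown line and extents
    m=(abs(y-yc)<.07)&(x>.03)&(x<.27)&(z>.075)&(z<.14)
    q=np.c_[x[m],y[m],z[m]]; print("x ext",np.percentile(q[:,0],[.3,99.7]).round(3),"zmax",np.percentile(q[:,2],99.5).round(3))
    for a,b in((.085,.13),(.16,.205)):
        t=q[(q[:,0]>a)&(q[:,0]<b)]; print(" y mid",((t[:,1].min()+t[:,1].max())/2).round(4),(t[:,1].max()-t[:,1].min()).round(3),"crown",np.percentile(t[:,2],98).round(4))
m=(z>.158)&(z<.178)&(x>-.07)&(x<.07)&(abs(y+.15)<.07); print("planted",cv2.minEnclosingCircle(P[m][:,:2].astype(np.float32)))
E
```

```text
(array([0.149, 0.152, 0.187]), 346) 20.575
21.32 -0.04 [-1.5  0.5 -0.4]
21.88 0.0 [-2.3 -0.   1.3]
22.44 0.04 [-0.1  0.7 -0.6]
22.99 0.08 [-0.6 -1.1  0.4]
27.425
x ext [0.052 0.212] zmax 0.126
 y mid 0.15 0.089 crown 0.1177
 y mid 0.1492 0.089 crown 0.118
x ext [0.052 0.212] zmax 0.126
 y mid -0.0003 0.088 crown 0.1172
 y mid 0.0 0.089 crown 0.1168
planted ((0.5043582320213318, -0.06962522864341736), 0.05512942746281624)
```

View pics/end.png

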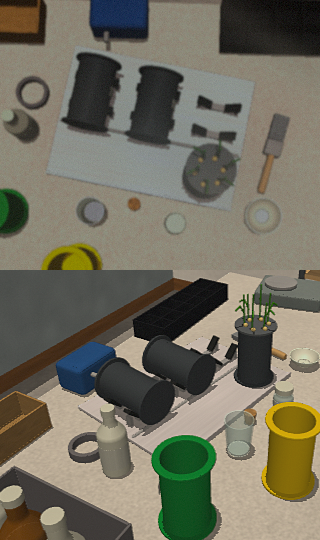

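Both pots lie centred in their bays: the mouths are at rack x≈0.212, the axes at about 0.072 m, and y is within 1 mm of each bay's centre line. The planted pot hasn't moved.

```bash
python3 -c "
from bench import *
print(job_done())"
```

```text
the job is handed in; nothing more can be done
None
```

I handed the job in at about 27 s of the 51 s allowed: both empty pots lie in their saddles with mouths pointing away from the robot, the planted pot stands where it was, and nothing else looks moved in the last pictures; no verdict was shown.

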